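# Aim the door monitor and hold the talk button

### The arm

A 6-joint arm with a two-finger parallel gripper is mounted at the origin on the work surface. World frame = base frame: x ahead of the robot, y to its left, z up, the work surface at z = 0. Lengths are in m, angles in rad, forces in N, time in s.
With the tool pointing down it reaches from about 0.35 to 0.85 m from the base axis. Payload 8.1 kg.
Tool frame: the origin (TCP) lies on the centre line of the jaws, within the pads' length; the fingertips stand 19 mm ahead of it and the grasp point (between the pads) is the TCP; x points along the fingers, y is the direction in which the jaws open and shut, and the axes are right-handed (so a half turn about x gives the same grasp; the last joint's range is limited). The gripper opens to 85 mm and grips with 20 to 120 N. Pads are 22 mm wide; open, the fingers measure 114 mm over their backs; the gripper's body (76 mm by 85 mm) begins 54 mm behind the grasp point. The pads swing forward as they close: fully open they stand 13 mm farther back than shut.
Start: joints at [-1.326, 0.13, 1.488, -0, 1.523, -0.085], TCP at [0.194, -0.568, 0.211] pointing down, gripper open.
Joint ranges: [-2.96, 2.96], [-0.89, 2.26], [0.02, 2.5], [-1.34, 4.48], [0, 2.73], [-2.66, 2.66]. Speed limits (rad/s): [2.39, 2.39, 2.79, 3.14, 3.14, 3.14].

### API

Orientations are given as a rotation vector (axis times angle).
In Python, from station import robot, optics gives the robot as it stands.
- The arm moves only by the shell command python3 -m pendant 'ROWS' [FORCE]. ROWS is a JSON object of lists of equal length, an entry for each row: "gripper": the opening, from 0 (shut) to 1 (fully open); "slide": the shift along the tool's x, y, z in cm, a list of three; "rot": the turn, a rotation vector about the tool's x, y, z in degrees, a list of three. A call has exactly 5 rows; each row shifts and turns the pose as measured when the row begins, along the tool's axes as they then stand; what a row does not reach is not made up. A row lasts 1/12 s, in which the tool goes at most 41.7 mm and 7.16 degrees, less where a joint would pass 70% of its speed; a pose out of reach is approached as far as the arm can. A call with a gripper value outside its range is refused whole. The fingers move at their own pace and stop on an object; FORCE is the grip in N (left out, the last holds). Time passes only in rows, so rows that do not move let the fingers close, or fill a call up. It gives the time, the measured TCP pose, the force and the opening at its end, in the units of the state.
- robot.observe(): the state, without advancing time (a new reading comes with each control period).
- optics.camera(name): name is "scene" or "top" or "wrist"; returns the picture (420x560x3 uint8, red, green, blue); there is no depth.
- optics.calibration(name): a dict with "vertical_fov" (degrees; the focal length in pixels is half the picture's height over the tangent of half this angle, whatever the lens; pixels are square), "cx", "cy" (the principal point, pixels), "R" (3x3) and "t" (3): a world point X has camera coordinates R X + t; the wrist camera has in their place "hand_eye" (4x4, takes a point from camera to tool coordinates, whose origin is the TCP and whose axes are the tool frame's). Camera axes: x right, y down, z forward; pixel columns grow to the right and rows downward; lengths in m; the calibration is good to about 2 mm. The wrist camera is an equidistant fisheye: a pixel r from the principal point sees the ray r / f radians off the axis. A picture is of the moment at which its call begins: read the wrist's pose just before it. calibration takes no time and is no camera call.
- robot.finish_job(): hands the job in, once; it reports no verdict.
The state is a dict: "time_s": time; "joints": joint angles; "joint_velocities": joint speeds; "joint_torque": joint torques, N m; "tool_pos": TCP position; "orientation": TCP orientation; "wrist_force": force on the tool from outside, world axes, zero at the start; "wrist_torque": the same for the moment, N m; "gripper_width": finger opening in m.
Only numpy, scipy, OpenCV 4.12 (cv2) and the standard library are available. Lean on these libraries where they do the work, as an engineer would, in place of code of your own. Each camera call takes 0.05 s, during which the arm holds its last target. There are 200 camera calls.

### The job

Someone is at the front door: turn the small door monitor until its screen is square with its own foot, lean the screen back 25 degrees from upright and let go of it. Then press the round talk button of the chime receiver at least three quarters of the way down without forcing it (under 30 N), keep it down for a couple of seconds, and finish while still holding it down. Leave the receiver's small oblong button and the other things on the cabinet alone.

Things in the scene. Friction and masses are not known exactly. Their poses are not given: they have to be found in the camera images.
- monitor: Door monitor's foot: white plastic plate 80 (x) by 120 (y) by 12 mm high, fixed to the cabinet; origin at the centre of its underside. Its own +x is the front, the way the screen should face. A stiff neck rises from its centre and swivels about the foot's z axis (swivel joint, range +-1.0 rad).
- hinge (a point): Centre of the screen's tilt hinge, on the swivel axis, 55 mm above the cabinet top. This frame turns with the screen: z runs up the screen in its plane, y along the hinge line (screen width), x straight out of the screen's front face.
- screen_top (a point): Middle of the screen's top edge, 107 mm from hinge along the screen's z (same axes as hinge). The screen is a white slab with a black front pane, 14 mm thick (x), 150 mm wide (y) and 95 mm high, its lower edge 12 mm from the hinge; it can be pinched by the top edge across its thickness or pushed.
- swivel (a joint): Swivel of neck and screen on the foot, rad: 0 = screen square with the foot, positive = turned counter-clockwise seen from above. It is stiff and stays where left (about 0.07 N m).
- tilt (a joint): Lean of the screen, rad: 0 = upright (stop), grows as the top leans backwards (away from the front), stop at 1.1; 25 degrees = 0.436. It is stiff and stays where left (about 0.12 N m).
- receiver: Chime receiver: low white plastic box 85 (x) by 140 (y) by 30 mm high, fixed to the cabinet, origin at the centre of its underside. The round talk button is centred at x 0, y +30 mm; the small oblong button, 22 by 9 mm, 6 mm proud, at x 0, y -56 mm; speaker slots between.
- talk_top (a point): Centre of the top face of the round talk button (32 mm diameter). Released, it stands 12 mm above the box top, 42 mm above the cabinet; it moves down with the button.
- talk (a joint): Travel of the round talk button, m: 0 = released, 0.008 = fully down (stop). Spring: about 2.4 N to start, 7.2 N at the bottom; it springs back up.
- melody (a joint): Travel of the small oblong button, m: 0 = released, 0.004 = down; to be left alone.
- dish: Bystander: white ceramic dish with screws, 92 mm across, 28 mm high, loose; origin at the centre of its underside.
- bracket: Bystander: steel hinge bracket, L-shaped, 60 by 45 mm, 47 mm high, loose; origin at the centre of its underside.
- hook: Bystander: green plastic wall hook lying on its 60 by 35 mm plate, 45 mm high, loose; origin at the centre of its underside.
Things that resemble listed ones, but are neither listed nor needed, are in the scene too. What is shaped like the receiver but black or yellow is not meant.

How it is judged:
On the way, in this order (a step that is already met when the one before it is completed fails the run):
1. the monitor is set: square with its foot within 6 degrees, leaning back 25 degrees within 6 degrees, and let go (value of joint swivel between -0.105 and 0.105 rad and value of joint tilt between 0.331 and 0.541 rad and contact force between each of the arm, the fingers and monitor below 0.1 N), for 0.2 s.
2. the round button is kept at least 5.5 mm down for 1.5 s (value of joint talk above 0.0055 m), for 1.5 s.
At the end, for the whole second after the job is handed in: The screen is square with its foot within 6 degrees and leans back 25 degrees within 6 degrees, untouched; the robot itself keeps the round button at least 5.5 mm (of 8 mm) down, through the second after the program ends (all of step 1 and value of joint talk above 0.0055 m and contact force between any of the fingers, the arm and receiver above 2 N); the arm keeps its last pose, push and grip.
It fails at once if the robot forces the receiver with more than 30 N (contact force between any of the fingers, the arm and receiver above 30 N).
It fails at once if the small oblong button is pressed (over 2 mm) (value of joint melody above 0.002 m).
It fails at once if a bystander is moved by more than 15 mm (distance of any of dish, bracket, hook from where it was at the start of the episode above 0.015 m).
It also fails if it takes over 58 s, if anything falls off the work surface, if the arm or the gripper's body presses on something with over 40 N, if the wrist force passes 120 N, or if a joint passes its speed limit or range.

## Working session

There is one attempt and no reset: what is moved stays moved. The work goes in short steps, Python scripts to look and compute and a shell command to move; the robot and the scene stay as the last step left them, time stands still between calls to the robot, and variables do not carry over. Pictures are saved under pics/ and viewed, about 8 in all and at most 12, crops included, and the job is handed in when it is done.

```bash
mkdir -p pics
python3 - <<'E'
from station import robot, optics
import cv2, numpy as np
np.set_printoptions(precision=4,suppress=True)
for n in ("scene","top"):
    im=optics.camera(n); cv2.imwrite(f"pics/{n}0.png",im[:,:,::-1])
    c=optics.calibration(n); print(n,{k:np.array(v) for k,v in c.items()})
print(optics.calibration("wrist")); print(robot.observe())
E
```

```text
scene {'vertical_fov': array(53.0646), 'cx': array(281.3243), 'cy': array(213.3309), 'R': array([[-0.2444,  0.9696,  0.0107],
       [ 0.5856,  0.1563, -0.7954],
       [-0.7729, -0.1881, -0.606 ]]), 't': array([ 0.1238, -0.2323,  1.5517])}
top {'vertical_fov': array(48.165), 'cx': array(290.6523), 'cy': array(209.3335), 'R': array([[-0.0092, -1.    , -0.0035],
       [-0.9935,  0.0095, -0.1136],
       [ 0.1137,  0.0024, -0.9935]]), 't': array([0.0079, 0.5745, 1.2168])}
{'vertical_fov': 65.70646984690485, 'cx': 279.43631945625253, 'cy': 212.38561572269032, 'hand_eye': array([[-0.0004, -0.2631,  0.9648, -0.1621],
       [ 1.    , -0.0007,  0.0003,  0.0005],
       [ 0.0006,  0.9648,  0.2631, -0.0662],
       [ 0.    ,  0.    ,  0.    ,  1.    ]])}
{'time_s': 0.1, 'joints': array([-1.3264,  0.1311,  1.4892, -0.    ,  1.523 , -0.0854]), 'joint_velocities': array([-0.0015, -0.0027, -0.0037,  0.001 ,  0.0006, -0.0001]), 'joint_torque': array([  0.0015, -57.0954, -50.1939,  -0.0001,   0.0082,  -0.    ]), 'tool_pos': array([ 0.1942, -0.5671,  0.2098]), 'orientation': array([ 2.0434,  0.3418, -2.0437]), 'wrist_force': array([ 0.2586, -0.5383,  0.4409]), 'wrist_torque': array([-0.0132, -0.0225,  0.0493]), 'gripper_width': 0.08548376331425048}
```

View pics/scene0.png

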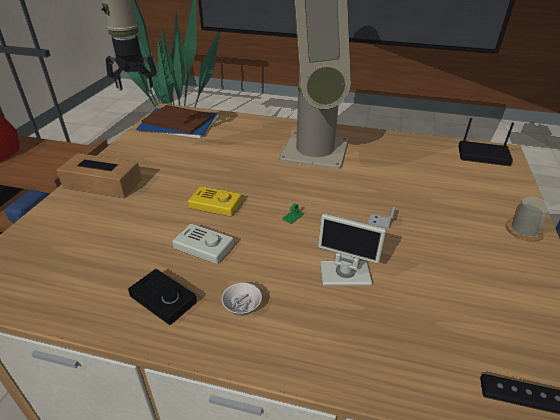

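View pics/top0.png

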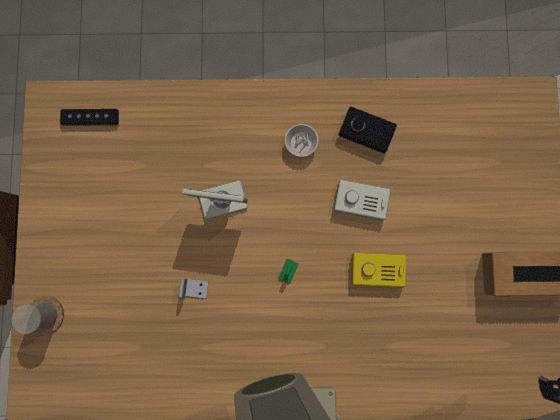

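The top view shows the white receiver at about (362,200), with the talk button at (352,198) and the oblong button at (381,203). The monitor foot is at about (222,200), with the screen edge running from (183,192) to (247,199). The screen faces the scene camera, away from the robot. I'll enlarge both views to measure.

```bash
cat > h.py <<'E'
import numpy as np, cv2
from station import robot, optics
from scipy.spatial.transform import Rotation as Ro
np.set_printoptions(precision=4,suppress=True)
def ray(n,u,v):
    c=optics.calibration(n); f=210/np.tan(np.radians(c["vertical_fov"])/2)
    R=np.array(c["R"]);t=np.array(c["t"])
    return -R.T@t, R.T@np.array([(u-c["cx"])/f,(v-c["cy"])/f,1])
def onz(n,u,v,z):
    o,d=ray(n,u,v); return o+d*(z-o[2])/d[2]
def proj(n,X):
    c=optics.calibration(n); f=210/np.tan(np.radians(c["vertical_fov"])/2)
    p=np.array(c["R"])@np.array(X)+np.array(c["t"]); return np.array([c["cx"]+f*p[0]/p[2],c["cy"]+f*p[1]/p[2]])
def tri(a,b):
    (o1,d1),(o2,d2)=ray("top",*a),ray("scene",*b)
    A=np.stack([d1,-d2],1); s=np.linalg.lstsq(A,o2-o1,rcond=None)[0]
    p,q=o1+s[0]*d1,o2+s[1]*d2; return (p+q)/2, np.linalg.norm(p-q)
def crop(im,u,v,w,h,k):
    return cv2.resize(im[v:v+h,u:u+w],None,fx=k,fy=k,interpolation=cv2.INTER_CUBIC)
E
python3 - <<'E'
from h import *
t=cv2.imread("pics/top0.png");s=cv2.imread("pics/scene0.png")
a=np.hstack([crop(t,170,170,100,75,4),crop(s,300,205,100,75,4)])
b=np.hstack([crop(t,315,165,100,75,4),crop(s,160,205,100,75,4)])
cv2.imwrite("pics/c1.png",np.vstack([a,b]))
hsv=cv2.cvtColor(t,cv2.COLOR_BGR2HSV)
m=((hsv[:,:,1]<45)&(hsv[:,:,2]>110)).astype(np.uint8)
for c in cv2.findContours(m,0,2)[0]:
    r=cv2.minAreaRect(c)
    if cv2.contourArea(c)>300 and r[0][1]>90: print(r,cv2.boxPoints(r).round(1).tolist(),cv2.approxPolyDP(c,3,True)[:,0].tolist())
E
```

```text
((3.2022695541381836, 383.42657470703125), (8.929101943969727, 71.3951416015625), 3.2397005558013916) [[-3.299999952316284, 418.79998779296875], [0.800000011920929, 347.5], [9.699999809265137, 348.0], [5.599999904632568, 419.29998779296875]] [[9, 348], [4, 348], [0, 361], [0, 419], [6, 413]]
((196.35385131835938, 288.16925048828125), (20.837833404541016, 17.116792678833008), 7.125016689300537) [[185.0, 295.3999938964844], [187.10000610351562, 278.3999938964844], [207.8000030517578, 281.0], [205.60000610351562, 298.0]] [[188, 279], [185, 295], [205, 297], [207, 281]]
((212.5, 190.5), (19.0, 61.0), 90.0) [[182.0, 181.0], [243.0, 181.0], [243.0, 200.0], [182.0, 200.0]] [[243, 198], [239, 181], [202, 191], [182, 191]]
((362.2801208496094, 199.029541015625), (51.830055236816406, 30.171825408935547), 10.784297943115234) [[334.0, 209.0], [339.6000061035156, 179.39999389648438], [390.6000061035156, 189.10000610351562], [384.8999938964844, 218.6999969482422]] [[340, 180], [336, 209], [385, 217], [389, 189]]
((301.10003662109375, 140.20001220703125), (31.752164840698242, 32.199378967285156), 63.43495178222656) [[279.6000061035156, 133.1999969482422], [308.3999938964844, 118.80000305175781], [322.6000061035156, 147.1999969482422], [293.79998779296875, 161.60000610351562]] [[299, 124], [309, 126], [317, 137], [312, 144], [307, 134], [306, 139], [298, 133], [297, 143], [303, 136], [308, 145], [303, 148], [301, 142], [295, 148], [295, 135], [290, 141], [286, 135], [294, 126], [287, 132], [287, 148], [303, 156], [314, 150], [317, 136], [311, 127]]
```

View pics/c1.png

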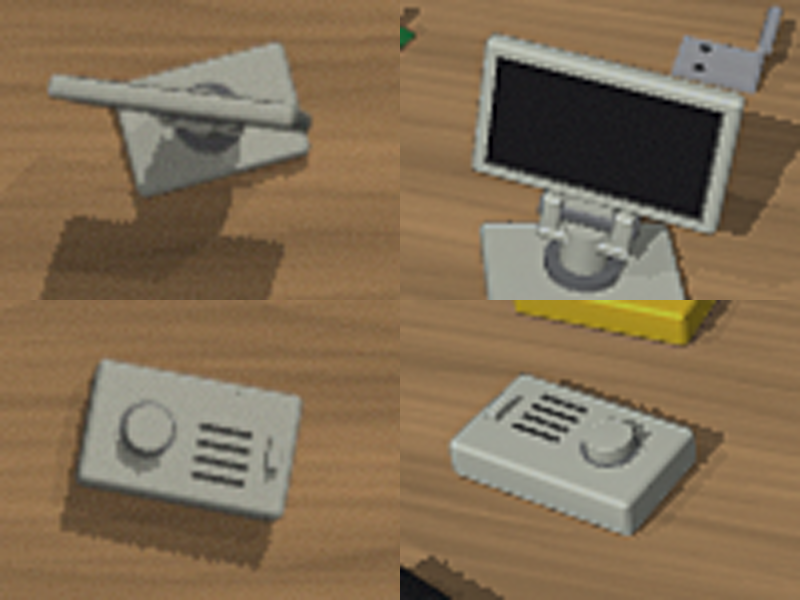

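Run:
```python
from h import *
T=lambda x,y:(170+x/4,170+y/4); S=lambda x,y:(300+(x-400)/4,205+y/4)
P={k:onz("top",*T(*v),.012)[:2] for k,v in dict(fr=(280,44),br=(307,150),bl=(140,195),fl=(117,97)).items()}
for k,v in P.items(): print(k,v)
c=(P['fr']+P['bl'])/2; print("c",c, "yawlong",[np.degrees(np.arctan2(*( -(d)[0],d[1]))) for d in (P['bl']-P['br'],)], "yawshort",np.degrees(np.arctan2(*(P['fr']-P['br'])[::-1])))
L,e1=tri(T(53,86),S(742,95)); Rr,e2=tri(T(296,113),S(490,38)); print("top ends L",L,e1,"R",Rr,e2,np.linalg.norm(L-Rr),"mid",(L+Rr)/2)
d=L-Rr; print("screen yaw",np.degrees(np.arctan2(-d[0],d[1])))
h=np.r_[c,.055]; m=(L+Rr)/2-h; print("rel hinge",m,np.linalg.norm(m),"tilt",np.degrees(np.arctan2(np.linalg.norm(m[:2]),m[2])))
U=lambda x,y:(315+x/4,165+(y-300)/4); V=lambda x,y:(160+(x-400)/4,205+(y-300)/4)
print("talk top-view",onz("top",*U(148,428),.042)," scene",onz("scene",*V(608,440),.042), "tri",tri(U(148,428),V(608,440)))
k=[onz("top",*U(*q),.03)[:2] for q in [(103,361),(300,397),(278,517),(80,488)]]; print("rec",np.array(k),np.mean(k,0), [np.linalg.norm(k[i]-k[i-1]) for i in range(4)])
d=k[0]-k[1]; yw=np.arctan2(-d[0],d[1]);print("rec yaw",np.degrees(yw), "talk pred",np.mean(k,0)+.03*np.array([-np.sin(yw),np.cos(yw)]))
for n,u in dict(dish=(301,141),brk=(196,288),hook=(288,271)).items(): print(n,onz("top",*u,.02))
```

```text
fr [0.6559 0.1398]
br [0.5831 0.1213]
bl [0.5535 0.234 ]
fl [0.6205 0.2504]
c [0.6047 0.1869] yawlong [np.float64(14.67126258969908)] yawshort 14.244400198167062
top ends L [0.6052 0.2608 0.1614] 0.0032180510662200646 R [0.5875 0.1155 0.1597] 0.003824735582642607 0.14631376160826076 mid [0.5963 0.1882 0.1606]
screen yaw -6.949297992971787
rel hinge [-0.0084  0.0013  0.1056] 0.10589055321235136 tilt 4.593322829103151
talk top-view [ 0.6048 -0.1602  0.042 ]  scene [ 0.613  -0.1575  0.042 ] tri (array([ 0.6058, -0.1611,  0.0351]), np.float64(2.2245015938478505e-06))
rec [[ 0.6521 -0.1327]
 [ 0.6264 -0.2639]
 [ 0.546  -0.2466]
 [ 0.5666 -0.1155]] [ 0.5978 -0.1897] [np.float64(0.08723542370791901), np.float64(0.1337347548251797), np.float64(0.08229676411871413), np.float64(0.1327052626674295)]
rec yaw -11.08076862888463 talk pred [ 0.6035 -0.1602]
dish [ 0.7636 -0.0275  0.02  ]
brk [0.3695 0.2541 0.02  ]
hook [0.4118 0.011  0.02  ]
```

```bash
cat >> h.py <<'E'
def pose():
    s=robot.observe(); return np.array(s["tool_pos"]),Ro.from_rotvec(s["orientation"]),s
def tgt_R(yaw,lean,flip):
    a,l=np.radians([yaw,lean]); n=np.array([np.cos(a),np.sin(a),0]); z=np.array([0,0,1.])
    x=-(np.cos(l)*z-np.sin(l)*n); y=(np.cos(l)*n+np.sin(l)*z)*flip
    return Ro.from_matrix(np.stack([x,y,np.cross(x,y)],1))
def plan(path,N):
    """path: list of (pos,R); print N rows per leg from the present pose"""
    p,R,_=pose()
    for (q,Q),n in zip(path,N):
        w=(R.inv()*Q).as_rotvec(); D=q-p
        print("leg: dist mm",np.linalg.norm(D)*1e3,"turn deg",np.degrees(np.linalg.norm(w)))
        for i in range(n):
            Ri=R*Ro.from_rotvec(w*i/n); print("  ",(Ri.inv().apply(D/n)*100).round(2).tolist(),np.degrees(w/n).round(2).tolist())
        p,R=q,Q
E
python3 - <<'E'
from h import *
p,R,s=pose(); print(R.as_matrix())
for f in (1,-1): print(f,np.degrees((R.inv()*tgt_R(-7,0,f)).as_rotvec()))
f=min((1,-1),key=lambda f:(R.inv()*tgt_R(-7,0,f)).magnitude())
plan([(np.array([.596,.188,.26]),tgt_R(-7,0,f))],[25])
E
```

```text
[[-0.0004  0.3239 -0.9461]
 [ 0.0016 -0.9461 -0.3239]
 [-1.     -0.0017 -0.0001]]
1 [-64.1022  -0.0607   0.0818]
-1 [115.8978   0.0926   0.0687]
leg: dist mm 856.8476400638294 turn deg 64.10225590779712
   [-0.2, -2.34, -2.5] [-2.56, -0.0, 0.0]
   [-0.2, -2.22, -2.6] [-2.56, -0.0, 0.0]
   [-0.2, -2.1, -2.7] [-2.56, -0.0, 0.0]
   [-0.2, -1.98, -2.79] [-2.56, -0.0, 0.0]
   [-0.2, -1.86, -2.88] [-2.56, -0.0, 0.0]
   [-0.2, -1.72, -2.96] [-2.56, -0.0, 0.0]
   [-0.2, -1.59, -3.03] [-2.56, -0.0, 0.0]
   [-0.2, -1.45, -3.1] [-2.56, -0.0, 0.0]
   [-0.2, -1.31, -3.16] [-2.56, -0.0, 0.0]
   [-0.2, -1.17, -3.22] [-2.56, -0.0, 0.0]
   [-0.2, -1.03, -3.26] [-2.56, -0.0, 0.0]
   [-0.2, -0.88, -3.31] [-2.56, -0.0, 0.0]
   [-0.2, -0.73, -3.34] [-2.56, -0.0, 0.0]
   [-0.2, -0.58, -3.37] [-2.56, -0.0, 0.0]
   [-0.2, -0.43, -3.39] [-2.56, -0.0, 0.0]
   [-0.2, -0.28, -3.41] [-2.56, -0.0, 0.0]
   [-0.2, -0.12, -3.42] [-2.56, -0.0, 0.0]
   [-0.2, 0.03, -3.42] [-2.56, -0.0, 0.0]
   [-0.2, 0.18, -3.42] [-2.56, -0.0, 0.0]
   [-0.2, 0.34, -3.41] [-2.56, -0.0, 0.0]
   [-0.2, 0.49, -3.39] [-2.56, -0.0, 0.0]
   [-0.2, 0.64, -3.36] [-2.56, -0.0, 0.0]
   [-0.2, 0.79, -3.33] [-2.56, -0.0, 0.0]
   [-0.2, 0.94, -3.29] [-2.56, -0.0, 0.0]
   [-0.2, 1.08, -3.25] [-2.56, -0.0, 0.0]
```

```bash
python3 -m pendant '{"gripper":[1,1,1,1,1],"slide":[[-0.2,-2.3,-2.5],[-0.2,-2.2,-2.6],[-0.2,-2.1,-2.7],[-0.2,-2.0,-2.8],[-0.2,-1.9,-2.9]],"rot":[[-2.6,0,0],[-2.6,0,0],[-2.6,0,0],[-2.6,0,0],[-2.6,0,0]]}' 20
python3 -m pendant '{"gripper":[1,1,1,1,1],"slide":[[-0.2,-1.7,-3.0],[-0.2,-1.6,-3.0],[-0.2,-1.5,-3.1],[-0.2,-1.3,-3.2],[-0.2,-1.2,-3.2]],"rot":[[-2.6,0,0],[-2.6,0,0],[-2.6,0,0],[-2.6,0,0],[-2.6,0,0]]}'
python3 -m pendant '{"gripper":[1,1,1,1,1],"slide":[[-0.2,-1.0,-3.3],[-0.2,-0.9,-3.3],[-0.2,-0.7,-3.3],[-0.2,-0.6,-3.4],[-0.2,-0.4,-3.4]],"rot":[[-2.6,0,0],[-2.6,0,0],[-2.6,0,0],[-2.6,0,0],[-2.6,0,0]]}'
python3 - <<'E'
from h import *
plan([(np.array([.596,.188,.26]),tgt_R(-7,0,1))],[15])
E
```

```text
time_s: 0.52
tool_pos: [0.272, -0.4134, 0.2147]
orientation: [1.908, 0.554, -1.913]
wrist_force: [0.9, 0.4, 0.7]
gripper_width: 0.0856
time_s: 0.93
tool_pos: [0.3524, -0.2524, 0.2237]
orientation: [1.758, 0.748, -1.761]
wrist_force: [1.0, -1.0, 0.2]
gripper_width: 0.0856
time_s: 1.35
tool_pos: [0.4311, -0.091, 0.2341]
orientation: [1.599, 0.918, -1.6]
wrist_force: [0.3, -1.2, 0.2]
gripper_width: 0.0854
leg: dist mm 325.11136624821887 turn deg 23.996998783686667
   [-0.16, -0.02, -2.16] [-1.6, -0.03, 0.04]
   [-0.16, 0.04, -2.16] [-1.6, -0.03, 0.04]
   [-0.16, 0.1, -2.16] [-1.6, -0.03, 0.04]
   [-0.16, 0.16, -2.16] [-1.6, -0.03, 0.04]
   [-0.16, 0.22, -2.15] [-1.6, -0.03, 0.04]
   [-0.16, 0.28, -2.14] [-1.6, -0.03, 0.04]
   [-0.17, 0.34, -2.13] [-1.6, -0.03, 0.04]
   [-0.17, 0.4, -2.12] [-1.6, -0.03, 0.04]
   [-0.17, 0.46, -2.11] [-1.6, -0.03, 0.04]
   [-0.17, 0.52, -2.1] [-1.6, -0.03, 0.04]
   [-0.17, 0.58, -2.08] [-1.6, -0.03, 0.04]
   [-0.17, 0.64, -2.06] [-1.6, -0.03, 0.04]
   [-0.17, 0.7, -2.05] [-1.6, -0.03, 0.04]
   [-0.17, 0.75, -2.03] [-1.6, -0.03, 0.04]
   [-0.17, 0.81, -2.0] [-1.6, -0.03, 0.04]
```

```bash
python3 -m pendant '{"gripper":[1,1,1,1,1],"slide":[[-0.25,0,-3.2],[-0.25,0.2,-3.2],[-0.25,0.3,-3.2],[-0.25,0.5,-3.2],[-0.25,0.6,-3.2]],"rot":[[-2.4,0,0],[-2.4,0,0],[-2.4,0,0],[-2.4,0,0],[-2.4,0,0]]}'
python3 -m pendant '{"gripper":[1,1,1,1,1],"slide":[[-0.25,0.7,-3.1],[-0.25,0.8,-3.1],[-0.25,0.9,-3.1],[-0.25,1.0,-3.1],[-0.25,1.2,-3.0]],"rot":[[-2.4,0,0],[-2.4,0,0],[-2.4,0,0],[-2.4,0,0],[-2.4,0,0]]}'
python3 -m pendant '{"gripper":[1,1,1,1,1],"slide":[[0,0,0],[0,0,0],[0,0,0],[0,0,0],[0,0,0]],"rot":[[0,0,0],[0,0,0],[0,0,0],[0,0,0],[0,0,0]]}'
python3 - <<'E'
from h import *
plan([(np.array([.596,.188,.26]),tgt_R(-7,0,1)),(np.array([.596,.188,.152]),tgt_R(-7,0,1))],[1,4])
p,R,s=pose(); print(s["joints"])
im=optics.camera("wrist"); cv2.imwrite("pics/w1.png",im[:,:,::-1])
E
```

```text
time_s: 1.77
tool_pos: [0.5168, 0.0555, 0.2466]
orientation: [1.443, 1.057, -1.444]
wrist_force: [0.5, -0.0, -0.0]
gripper_width: 0.0852
time_s: 2.18
tool_pos: [0.5985, 0.2035, 0.2574]
orientation: [1.282, 1.179, -1.286]
wrist_force: [-0.2, -0.1, -0.9]
gripper_width: 0.0854
time_s: 2.6
tool_pos: [0.5981, 0.2086, 0.2527]
orientation: [1.273, 1.188, -1.286]
wrist_force: [0.1, 0.2, 0.8]
gripper_width: 0.0853
leg: dist mm 21.988749767137016 turn deg 2.261160199304545
   [-0.75, -0.04, 2.07] [1.86, -0.48, 1.2]
leg: dist mm 108.00000000000001 turn deg 0.0
   [2.7, 0.0, -0.0] [0.0, 0.0, 0.0]
   [2.7, 0.0, -0.0] [0.0, 0.0, 0.0]
   [2.7, 0.0, -0.0] [0.0, 0.0, 0.0]
   [2.7, 0.0, -0.0] [0.0, 0.0, 0.0]
[0.2455 0.224  1.308  0.0151 1.6264 0.336 ]
```

View pics/w1.png

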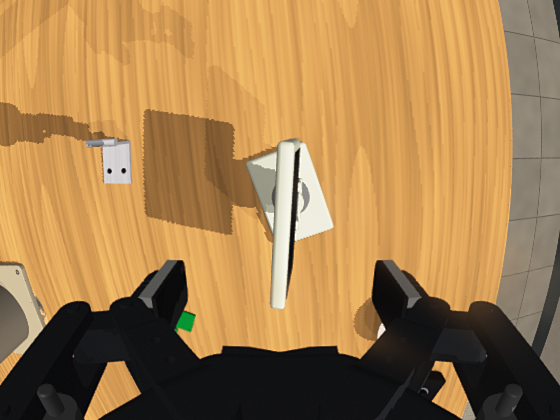

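The wrist view shows the screen's white top edge from (289,142) to (278,306), between the open fingers, with the front pane on the right. I'll cross-check its position.

```bash
cat >> h.py <<'E'
def wz(u,v,z,p,R):
    c=optics.calibration("wrist"); f=210/np.tan(np.radians(c["vertical_fov"])/2); H=np.array(c["hand_eye"])
    d=np.array([u-c["cx"],v-c["cy"]]); r=np.linalg.norm(d); th=r/f
    d=np.r_[np.sin(th)*d/r,np.cos(th)]; o=R.apply(H[:3,3])+p; d=R.apply(H[:3,:3]@d); return o+d*(z-o[2])/d[2]
E
python3 - <<'E'
from h import *
p,R,s=pose()
a=wz(289,142,.161,p,R); b=wz(278,306,.161,p,R); print(a,b,np.linalg.norm(a-b),(a+b)/2,np.degrees(np.arctan2(-(a-b)[0],(a-b)[1])))
F=[wz(u,v,.012,p,R)[:2] for u,v in ((301,143),(333,227),(247,163))]
print(F, "foot yaw",[np.degrees(np.arctan2(-d[0],d[1])) for d in (F[0]-F[1],)], np.degrees(np.arctan2(*(F[0]-F[2])[::-1])))
E
```

```text
[0.6085 0.2617 0.161 ] [0.5868 0.119  0.161 ] 0.1443229404338327 [0.5976 0.1903 0.161 ] -8.66472497903241
[array([0.6238, 0.253 ]), array([0.6573, 0.1415]), array([0.5547, 0.2341])] foot yaw [np.float64(16.713708332254143)] 15.228611347548199
```

```bash
python3 -m pendant '{"gripper":[1,1,1,1,1],"slide":[[0,0,1.0],[0,0,0.9],[2.3,0,0],[2.5,0,0],[0,0,0]],"rot":[[1,0,2],[0,0,2],[0,0,0],[0,0,0],[0,0,0]]}'
python3 - <<'E'
from h import *
plan([(np.array([.597,.189,.152]),tgt_R(-7.5,4,1))],[3])
E
```

```text
time_s: 3.07
tool_pos: [0.5997, 0.1844, 0.2076]
orientation: [1.326, 1.113, -1.245]
wrist_force: [0.0, -0.1, -0.8]
gripper_width: 0.0854
leg: dist mm 55.81516399244203 turn deg 1.2465507616304026
   [1.84, -0.22, -0.12] [0.29, -0.22, 0.21]
   [1.84, -0.23, -0.13] [0.29, -0.22, 0.21]
   [1.84, -0.23, -0.14] [0.29, -0.22, 0.21]
```

```bash
python3 -m pendant '{"gripper":[1,1,1,1,1],"slide":[[1.8,-0.2,-0.1],[1.8,-0.2,-0.1],[1.6,-0.2,-0.1],[0,0,0],[0,0,0]],"rot":[[0.9,-0.7,0.6],[0,0,0],[0,0,0],[0,0,0],[0,0,0]]}'
python3 - <<'E'
from h import *
plan([(np.array([.597,.189,.152]),tgt_R(-7.5,4,1))],[1])
E
```

```text
time_s: 3.48
tool_pos: [0.5985, 0.1845, 0.1602]
orientation: [1.34, 1.082, -1.256]
wrist_force: [-0.4, -0.8, 0.1]
gripper_width: 0.0854
leg: dist mm 9.488565601942009 turn deg 0.4849211704374061
   [0.8, -0.27, -0.42] [-0.41, 0.03, -0.26]
```

Next I'll go the last bit down and close gently.

```bash
python3 -m pendant '{"gripper":[1,1,0.6,0.4,0],"slide":[[0.8,-0.2,-0.4],[0,0,0],[0,0,0],[0,0,0],[0,0,0]],"rot":[[-0.4,0,0],[0,0,0],[0,0,0],[0,0,0],[0,0,0]]}' 25
python3 -m pendant '{"gripper":[0,0,0,0,0],"slide":[[0,0,0],[0,0,0],[0,0,0],[0,0,0],[0,0,0]],"rot":[[0,0,0],[0,0,0],[0,0,0],[0,0,0],[0,0,0]]}'
python3 -m pendant '{"gripper":[0,0,0,0,0],"slide":[[0,0,0],[0,0,0],[0,0,0],[0,0,0],[0,0,0]],"rot":[[0,0,0],[0,0,0],[0,0,0],[0,0,0],[0,0,0]]}'
python3 - <<'E'
from h import *
# swivel axis C: turn by +22.5 deg about z through C, then lean to 25 about the hinge
p,R,_=pose(); C=np.array([.605,.187]); m=R.as_matrix(); n=m[:,1]
print("tool yaw",np.degrees(np.arctan2(n[1],n[0])),"lean",np.degrees(np.arcsin(n[2])),p, "rel axis",p[:2]-C)
E
```

```text
time_s: 3.9
tool_pos: [0.6004, 0.189, 0.1579]
orientation: [1.34, 1.082, -1.245]
wrist_force: [0.5, -0.0, 0.3]
gripper_width: 0.0516
time_s: 4.32
tool_pos: [0.6013, 0.1891, 0.1596]
orientation: [1.341, 1.08, -1.243]
wrist_force: [-0.2, 0.1, 0.4]
gripper_width: 0.0001
time_s: 4.73
tool_pos: [0.6012, 0.1891, 0.1593]
orientation: [1.341, 1.081, -1.244]
wrist_force: [-0.4, -0.2, -0.4]
gripper_width: -0.0002
tool yaw -7.541937903129648 lean 4.733774485613261 [0.6012 0.1891 0.1593] rel axis [-0.0038  0.0021]
```

Run:
```python
from h import *
w,t,s=[np.ascontiguousarray(optics.camera(n)[:,:,::-1]) for n in ("wrist","top","scene")]
a=cv2.resize(w,(400,300)); b=crop(t,170,170,100,75,4); c=crop(s,290,170,133,100,3)[:300,:399]
c=cv2.resize(c,(400,300)); cv2.imwrite("pics/c2.png",np.vstack([np.hstack([a,b]),np.hstack([c,c*0])]))
cv2.imwrite("pics/w2.png",w)
```

```text
(no output)
```

View pics/c2.png

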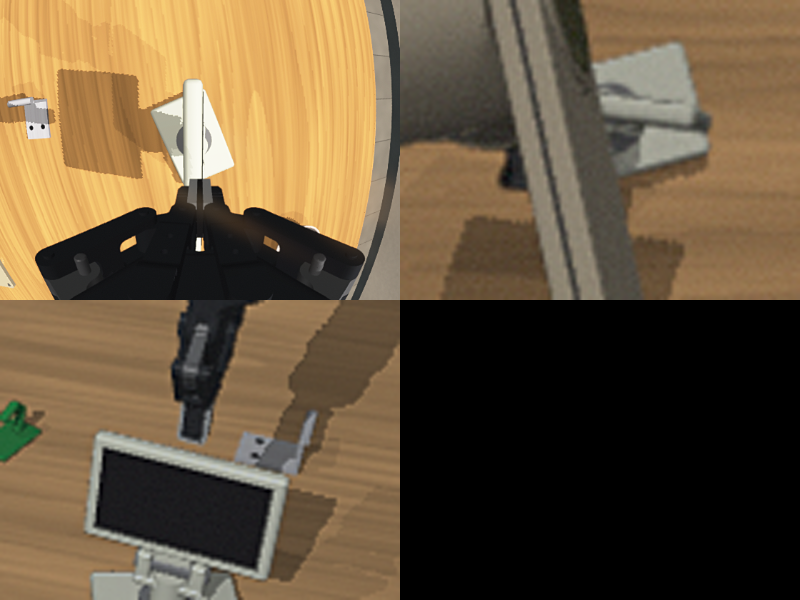

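Run:
```python
from h import *
p,R,s=pose(); x=R.as_matrix()[:,0]; print(p,x)
for d in (-.03,0,.019): print(d,proj("scene",p+d*x),proj("top",p+d*x))
print("screen mid", proj("scene",[.597,.189,.161]))
for q in ((290+98/3,170+135/3),(290+287/3,170+178/3)): print(q)
```

```text
[0.6012 0.1891 0.1593] [ 0.0821 -0.0082 -0.9966]
-0.03 [354.3821 212.1406] [210.327  192.2101]
0 [352.6279 223.2535] [212.6    193.0604]
0.019 [351.5475 230.098 ] [213.9781 193.576 ]
screen mid [352.8856 221.5716]
(322.6666666666667, 215.0)
(385.6666666666667, 229.33333333333334)
```

Run:
```python
from h import *
w=cv2.imread("pics/w2.png"); s=np.ascontiguousarray(optics.camera("scene")[:,:,::-1])
cv2.imwrite("pics/c3.png",np.hstack([crop(w,230,90,100,150,4),crop(s,310,150,100,150,4)]))
```

```text
(no output)
```

View pics/c3.png

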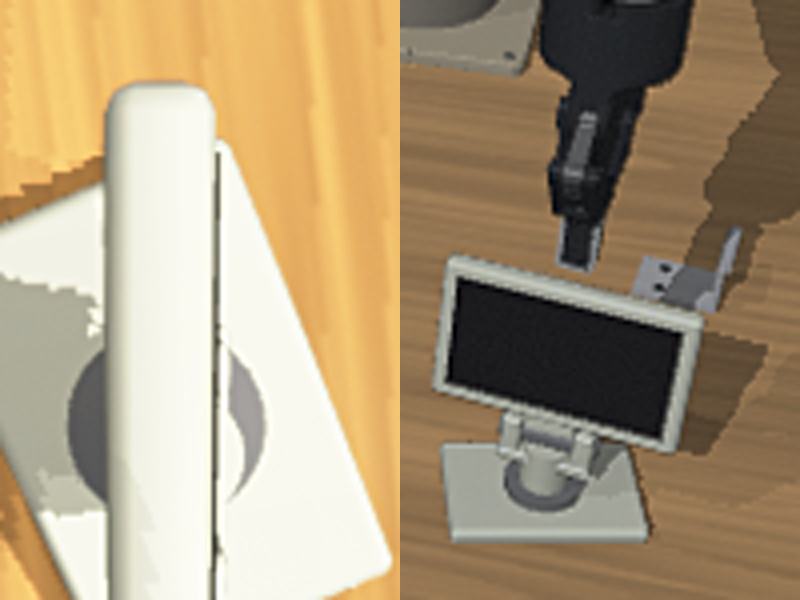

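The scene crop shows the closed fingertips at about (354,217), just above the screen's top edge at about (354,222). So the fingers closed over the top without moving the screen. I'll open, go lower and close again.

```bash
python3 -m pendant '{"gripper":[1,1,1,1,1],"slide":[[-1,0,0],[-1,0,0],[0,0,0],[0,0,0],[0,0,0]],"rot":[[0,0,0],[0,0,0],[0,0,0],[0,0,0],[0,0,0]]}'
python3 -m pendant '{"gripper":[1,1,1,1,1],"slide":[[0,0,0],[0,0,0],[2,0,0],[2,0,0],[0,0,0]],"rot":[[0,0,0],[0,0,0],[0,0,0],[0,0,0],[0,0,0]]}'
python3 - <<'E'
from h import *
plan([(np.array([.597,.189,.135]),tgt_R(-7.5,4,1))],[1])
E
```

```text
time_s: 5.35
tool_pos: [0.5998, 0.1894, 0.1827]
orientation: [1.342, 1.08, -1.242]
wrist_force: [-0.0, 0.4, 0.4]
gripper_width: 0.0602
time_s: 5.77
tool_pos: [0.6046, 0.1894, 0.1436]
orientation: [1.344, 1.078, -1.239]
wrist_force: [-0.4, -0.6, -1.2]
gripper_width: 0.0853
leg: dist mm 11.492419537170019 turn deg 1.069958710056676
   [0.79, -0.82, 0.15] [-0.04, -0.27, -1.04]
```

```bash
python3 -m pendant '{"gripper":[1,1,0.5,0.3,0],"slide":[[0.8,-0.6,0],[0,0,0],[0,0,0],[0,0,0],[0,0,0]],"rot":[[0,0,-1],[0,0,0],[0,0,0],[0,0,0],[0,0,0]]}' 25
python3 -m pendant '{"gripper":[0,0,0,0,0],"slide":[[0,0,0],[0,0,0],[0,0,0],[0,0,0],[0,0,0]],"rot":[[0,0,0],[0,0,0],[0,0,0],[0,0,0],[0,0,0]]}'
python3 -m pendant '{"gripper":[0,0,0,0,0],"slide":[[0,0,0],[0,0,0],[0,0,0],[0,0,0],[0,0,0]],"rot":[[0,0,0],[0,0,0],[0,0,0],[0,0,0],[0,0,0]]}'
python3 - <<'E'
from h import *
w,s=[np.ascontiguousarray(optics.camera(n)[:,:,::-1]) for n in ("wrist","scene")]
cv2.imwrite("pics/c4.png",np.hstack([cv2.resize(w,(400,300)),crop(s,300,150,133,100,3)]))
E
```

```text
time_s: 6.18
tool_pos: [0.5985, 0.1903, 0.1356]
orientation: [1.336, 1.094, -1.254]
wrist_force: [-0.3, -0.2, 1.1]
gripper_width: 0.0514
time_s: 6.6
tool_pos: [0.5993, 0.1906, 0.1379]
orientation: [1.338, 1.093, -1.251]
wrist_force: [0.2, 0.4, -0.8]
gripper_width: 0.0128
time_s: 7.02
tool_pos: [0.5994, 0.1906, 0.1379]
orientation: [1.338, 1.092, -1.251]
wrist_force: [0.0, 0.8, -0.3]
gripper_width: 0.0129
```

View pics/c4.png

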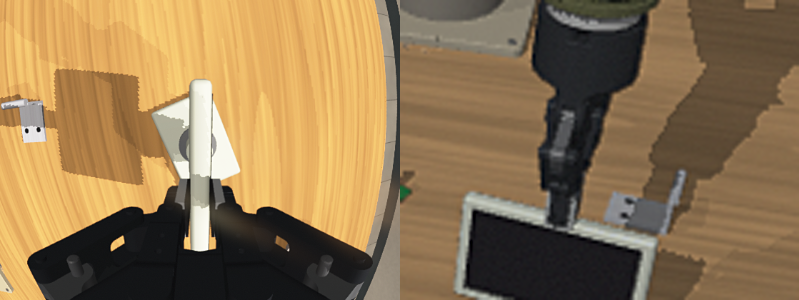

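The gripper holds the screen at 13 mm opening, with the tips covering only the top rim. The fingertips therefore stand nearer the hand than the stated 19 mm. Next is the turn about the swivel axis.

```bash
cat >> h.py <<'E'
def info():
    p,R,s=pose(); n=R.as_matrix()[:,1]
    print("yaw %.2f lean %.2f"%(np.degrees(np.arctan2(n[1],n[0])),np.degrees(np.arcsin(n[2]))),p,"F",np.array(s["wrist_force"]),"w",s["gripper_width"],"t",s["time_s"]); return p,R
Hn=np.array([.605,.187,.055])
E
python3 - <<'E'
from h import *
p,R=info(); D=Ro.from_rotvec([0,0,np.radians(22.3)])
q=D.apply(p-Hn)+Hn; plan([(q,D*R)],[5])
E
```

```text
yaw -7.55 lean 4.02 [0.5994 0.1906 0.1379] F [-0.6522  0.4166 -0.4959] w 0.012663765999021371 t 7.1167
leg: dist mm 2.5628218293984895 turn deg 22.30000000000001
   [-0.0, -0.01, 0.05] [-4.45, 0.31, -0.02]
   [-0.0, -0.02, 0.05] [-4.45, 0.31, -0.02]
   [-0.0, -0.02, 0.05] [-4.45, 0.31, -0.02]
   [-0.0, -0.02, 0.05] [-4.45, 0.31, -0.02]
   [-0.0, -0.03, 0.04] [-4.45, 0.31, -0.02]
```

```bash
python3 -m pendant '{"gripper":[0,0,0,0,0],"slide":[[0,0,0.05],[0,0,0.05],[0,0,0.05],[0,0,0.05],[0,0,0.05]],"rot":[[-4.5,0.3,0],[-4.5,0.3,0],[-4.5,0.3,0],[-4.5,0.3,0],[-4.5,0.3,0]]}' 30
python3 -m pendant '{"gripper":[0,0,0,0,0],"slide":[[0,0,0],[0,0,0],[0,0,0],[0,0,0],[0,0,0]],"rot":[[0,0,0],[0,0,0],[0,0,0],[0,0,0],[0,0,0]]}'
python3 - <<'E'
from h import *
p,R=info(); Q=tgt_R(14.8,25,1); r=np.linalg.norm(p-Hn)
path=[(Hn-r*tgt_R(14.8,l,1).as_matrix()[:,0],tgt_R(14.8,l,1)) for l in (10,15,20,25)]
plan(path,[1,1,1,1])
E
```

```text
time_s: 7.53
tool_pos: [0.599, 0.1882, 0.1379]
orientation: [1.046, 1.286, -0.948]
wrist_force: [-0.7, 0.2, -0.2]
gripper_width: 0.0123
time_s: 7.95
tool_pos: [0.5989, 0.1881, 0.1379]
orientation: [1.049, 1.284, -0.951]
wrist_force: [-0.2, -1.2, -0.3]
gripper_width: 0.0123
yaw 15.58 lean 4.07 [0.5989 0.1881 0.1379] F [-0.1737 -1.199  -0.3255] w 0.012337888723781384 t 7.95
leg: dist mm 9.298276658975299 turn deg 5.986906140530098
   [0.04, -0.89, 0.25] [0.76, -0.3, 5.93]
leg: dist mm 7.253970543517261 turn deg 5.000000000000009
   [0.03, -0.72, 0.0] [0.0, 0.0, 5.0]
leg: dist mm 7.253970543517333 turn deg 4.999999999999993
   [0.03, -0.72, -0.0] [-0.0, -0.0, 5.0]
leg: dist mm 7.253970543517341 turn deg 5.000000000000006
   [0.03, -0.72, -0.0] [-0.0, 0.0, 5.0]
```

```bash
python3 -m pendant '{"gripper":[0,0,0,0,0],"slide":[[0.03,-0.6,0],[0.03,-0.6,0],[0.03,-0.6,0],[0.03,-0.6,0],[0.03,-0.6,0]],"rot":[[0.5,0,4.2],[0,0,4.2],[0,0,4.2],[0,0,4.2],[0,0,4.2]]}'
python3 -m pendant '{"gripper":[0,0,0,0,0],"slide":[[0,0,0],[0,0,0],[0,0,0],[0,0,0],[0,0,0]],"rot":[[0,0,0],[0,0,0],[0,0,0],[0,0,0],[0,0,0]]}'
python3 - <<'E'
from h import *
p,R=info(); r=np.linalg.norm(p-Hn); print(r)
plan([(Hn-.083*tgt_R(14.8,25,1).as_matrix()[:,0],tgt_R(14.8,25,1))],[1])
w,s,t=[np.ascontiguousarray(optics.camera(n)[:,:,::-1]) for n in ("wrist","scene","top")]
cv2.imwrite("pics/c5.png",np.vstack([np.hstack([cv2.resize(w,(400,300)),crop(s,300,170,100,75,4)]),np.hstack([crop(t,170,170,100,75,4),np.zeros((300,400,3),np.uint8)])]))
E
```

```text
time_s: 8.37
tool_pos: [0.5768, 0.1823, 0.1328]
orientation: [1.25, 1.025, -0.668]
wrist_force: [-2.5, -0.6, 2.7]
gripper_width: 0.0127
time_s: 8.78
tool_pos: [0.5713, 0.1811, 0.1286]
orientation: [1.252, 1.025, -0.671]
wrist_force: [1.1, -0.1, -3.7]
gripper_width: 0.0124
yaw 14.47 lean 26.04 [0.5713 0.1811 0.1286] F [ 1.1029 -0.1465 -3.6912] w 0.012376866107866797 t 8.7833
0.08116793950374755
leg: dist mm 3.4718258359455545 turn deg 1.1144645619546931
   [-0.19, -0.02, 0.29] [-0.3, -0.27, -1.04]
```

View pics/c5.png

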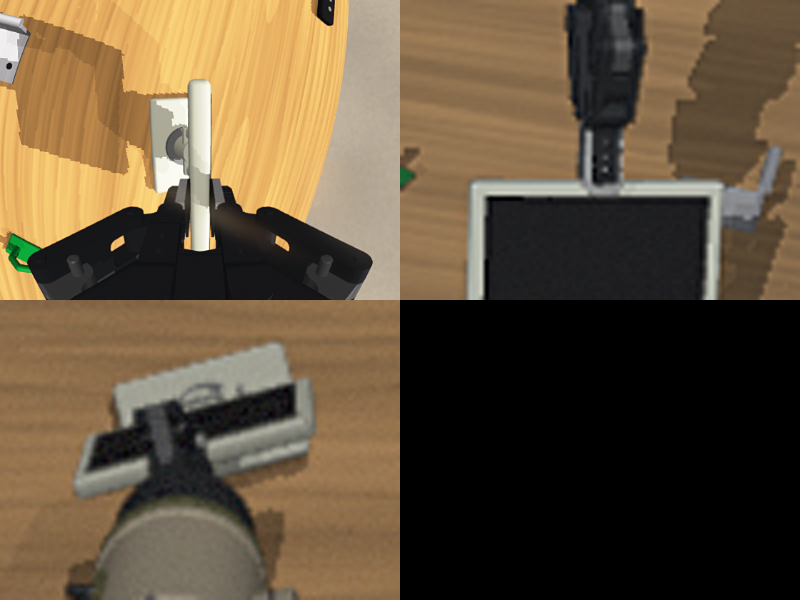

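The screen now looks parallel with the foot and leaning back. I'll release, back off along the fingers and measure.

```bash
python3 -m pendant '{"gripper":[0.6,0.6,0.6,0.6,0.6],"slide":[[0,0,0],[0,0,0],[0,0,0],[0,0,0],[0,0,0]],"rot":[[0,0,0],[0,0,0],[0,0,0],[0,0,0],[0,0,0]]}'
python3 -m pendant '{"gripper":[0.6,0.6,0.6,0.6,0.6],"slide":[[-2,0,0],[-3,0,0],[-3,0,0],[-3,0,0],[-2,0,0]],"rot":[[0,0,0],[0,0,0],[0,0,0],[0,0,0],[0,0,0]]}'
python3 -m pendant '{"gripper":[0,0,0,0,0],"slide":[[-1,0,3],[-1,0,4],[0,0,4],[0,0,4],[0,0,4]],"rot":[[0,0,0],[0,0,-4],[0,0,-5],[0,0,-5],[0,0,-5]]}'
python3 - <<'E'
from h import *
p,R=info(); print(p)
s,t=[np.ascontiguousarray(optics.camera(n)[:,:,::-1]) for n in ("scene","top")]
cv2.imwrite("pics/s6.png",s);cv2.imwrite("pics/t6.png",t)
cv2.imwrite("pics/c6.png",np.hstack([crop(t,170,170,100,75,4),crop(s,300,205,100,75,4)]))
E
```

```text
time_s: 9.35
tool_pos: [0.5737, 0.1819, 0.1311]
orientation: [1.253, 1.023, -0.668]
wrist_force: [-0.0, -0.2, -0.4]
gripper_width: 0.0514
time_s: 9.77
tool_pos: [0.5136, 0.1655, 0.2449]
orientation: [1.249, 1.032, -0.677]
wrist_force: [-0.0, 0.5, 1.2]
gripper_width: 0.0511
time_s: 10.18
tool_pos: [0.5519, -0.0182, 0.2731]
orientation: [1.081, 1.254, -0.911]
wrist_force: [0.6, 0.5, 1.3]
gripper_width: -0.0001
yaw 15.47 lean 7.05 [ 0.5519 -0.0182  0.2731] F [0.6309 0.4858 1.3235] w -7.485363709129152e-05 t 10.1833
[ 0.5519 -0.0182  0.2731]
```

View pics/c6.png

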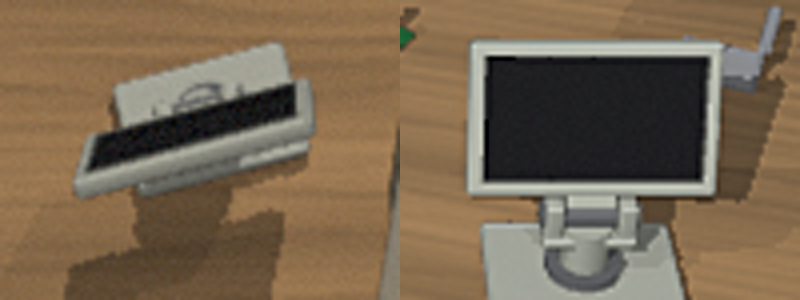

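Run:
```python
from h import *
T=lambda x,y:(170+x/4,170+y/4); S=lambda x,y:(300+(x-400)/4,205+y/4)
q=[tri(T(*a),S(*b)) for a,b in (((300,115),(485,55)),((88,170),(708,57)),((297,83),(485,180)),((97,134),(703,183)))]
for x in q: print(*x)
TR,TL,BR,BL=[x[0] for x in q]
for a,b in ((TL,TR),(BL,BR)): d=a-b; print("yaw",np.degrees(np.arctan2(-d[0],d[1])))
u=(TL+TR-BL-BR)/2; a=np.radians(14.8); print("u",u,"lean",np.degrees(np.arctan2(-(u[0]*np.cos(a)+u[1]*np.sin(a)),u[2])))
n=np.cross(TL-BR,TR-BL); n/=np.linalg.norm(n); n*=np.sign(n[0]); print("normal",n,np.degrees(np.arcsin(n[2])))
p,R=info(); plan([(np.array([.604,-.160,.20]),tgt_R(0,0,1))],[5])
```

```text
[0.5881 0.114  0.1473] 0.00298655839722202
[0.556  0.2415 0.1471] 0.0019794203487922637
[0.6184 0.1235 0.0775] 0.00408708411787354
[0.5869 0.251  0.0769] 0.0018577359866672409
yaw 14.128922290425173
yaw 13.901691196745688
u [-0.0306 -0.0095  0.07  ] lean 24.6103076023545
normal [0.8819 0.2213 0.4162] 24.597059549267872
yaw 15.17 lean 6.46 [ 0.553  -0.0213  0.2665] F [-1.2007  1.1835 -0.2184] w 0.00016001770343285774 t 10.2833
leg: dist mm 161.99693034103402 turn deg 16.522970247997854
   [1.32, 0.11, 2.96] [3.04, -0.29, -1.27]
   [1.33, 0.29, 2.94] [3.04, -0.29, -1.27]
   [1.34, 0.48, 2.91] [3.04, -0.29, -1.27]
   [1.34, 0.66, 2.88] [3.04, -0.29, -1.27]
   [1.34, 0.84, 2.83] [3.04, -0.29, -1.27]
```

The monitor measures yaw 14.0° against the foot's roughly 14.5°, and leans 24.6°, so it's set. Next I'll move over the talk button with the fingers shut.

```bash
python3 -m pendant '{"gripper":[0,0,0,0,0],"slide":[[1.3,0.1,3],[1.3,0.3,2.9],[1.3,0.5,2.9],[1.3,0.7,2.9],[1.3,0.8,2.8]],"rot":[[3,-0.3,-1.3],[3,-0.3,-1.3],[3,-0.3,-1.3],[3,-0.3,-1.3],[3,-0.3,-1.3]]}'
python3 -m pendant '{"gripper":[0,0,0,0,0],"slide":[[0,0,0],[0,0,0],[0,0,0],[0,0,0],[0,0,0]],"rot":[[0,0,0],[0,0,0],[0,0,0],[0,0,0],[0,0,0]]}'
python3 - <<'E'
from h import *
p,R=info(); plan([(np.array([.604,-.160,.09]),tgt_R(0,0,1))],[4])
E
```

```text
time_s: 10.7
tool_pos: [0.6084, -0.1607, 0.2021]
orientation: [1.212, 1.207, -1.211]
wrist_force: [0.3, 1.0, 0.5]
gripper_width: -0.0002
time_s: 11.12
tool_pos: [0.6073, -0.1622, 0.1969]
orientation: [1.214, 1.21, -1.218]
wrist_force: [0.2, 0.4, 0.3]
gripper_width: 0.0003
yaw -0.46 lean -0.25 [ 0.6073 -0.1622  0.1969] F [0.2014 0.4035 0.3313] w 0.0002868815799344001 t 11.1167
leg: dist mm 106.94205536274403 turn deg 0.5323966978097053
   [2.67, -0.07, -0.05] [-0.12, -0.02, 0.06]
   [2.67, -0.07, -0.05] [-0.12, -0.02, 0.06]
   [2.67, -0.08, -0.05] [-0.12, -0.02, 0.06]
   [2.67, -0.08, -0.05] [-0.12, -0.02, 0.06]
```

```bash
python3 -m pendant '{"gripper":[0,0,0,0,0],"slide":[[2.6,-0.1,-0.1],[2.6,-0.1,-0.1],[2.6,-0.1,0],[2.2,0,0],[0,0,0]],"rot":[[0,0,0],[0,0,0],[0,0,0],[0,0,0],[0,0,0]]}'
python3 -m pendant '{"gripper":[0,0,0,0,0],"slide":[[0,0,0],[0,0,0],[0,0,0],[0,0,0],[0,0,0]],"rot":[[0,0,0],[0,0,0],[0,0,0],[0,0,0],[0,0,0]]}'
python3 - <<'E'
from h import *
p,R=info(); plan([(np.array([.604,-.160,.065]),tgt_R(0,0,1))],[1])
w,s=[np.ascontiguousarray(optics.camera(n)[:,:,::-1]) for n in ("wrist","scene")]
cv2.imwrite("pics/c7.png",np.hstack([cv2.resize(w,(400,300)),crop(s,160,190,100,75,4)]))
for d in (-.017,0,.019): print(proj("scene",p+d*R.as_matrix()[:,0]))
E
```

```text
time_s: 11.53
tool_pos: [0.6092, -0.1563, 0.1052]
orientation: [1.214, 1.195, -1.2]
wrist_force: [-0.5, 0.2, -0.9]
gripper_width: -0.0001
time_s: 11.95
tool_pos: [0.6124, -0.1551, 0.1137]
orientation: [1.214, 1.188, -1.192]
wrist_force: [0.2, 0.0, 1.6]
gripper_width: 0.0
yaw 0.15 lean 1.40 [ 0.6124 -0.1551  0.1137] F [0.1615 0.0101 1.6142] w 3.129412039631143e-05 t 11.95
leg: dist mm 49.71026675256087 turn deg 1.4502031716346906
   [4.86, -0.96, 0.46] [0.14, 0.36, -1.4]
[209.9004 212.438 ]
[210.4322 218.0123]
[211.0146 224.1167]
```

View pics/c7.png

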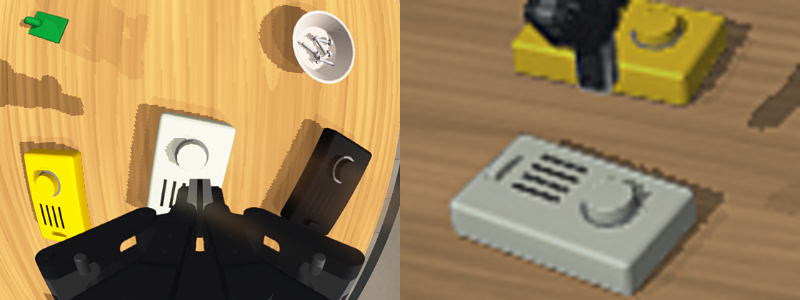

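The scene crop has the fingertips at about (210,214), which puts the tip about 14 mm behind the reported TCP. I expect contact near z = 0.028. I'll correct sideways and go down slowly.

```bash
python3 -m pendant '{"gripper":[0,0,0,0,0],"slide":[[0.7,-0.8,0.4],[1.2,0,0],[1.2,0,0],[1.0,0,0],[0.5,0,0]],"rot":[[0,0,-1.4],[0,0,0],[0,0,0],[0,0,0],[0,0,0]]}'
python3 -m pendant '{"gripper":[0,0,0,0,0],"slide":[[0,0,0],[0,0,0],[0,0,0],[0,0,0],[0,0,0]],"rot":[[0,0,0],[0,0,0],[0,0,0],[0,0,0],[0,0,0]]}'
python3 - <<'E'
from h import *
p,R=info(); plan([(np.array([.604,-.160,.04]),tgt_R(0,0,1))],[1])
E
```

```text
time_s: 12.47
tool_pos: [0.6047, -0.1609, 0.0647]
orientation: [1.202, 1.205, -1.211]
wrist_force: [-0.5, 0.4, -0.7]
gripper_width: -0.0
time_s: 12.88
tool_pos: [0.602, -0.1599, 0.0601]
orientation: [1.201, 1.211, -1.215]
wrist_force: [-0.0, 0.1, 0.2]
gripper_width: -0.0002
yaw 0.09 lean -0.37 [ 0.602  -0.1599  0.0601] F [-0.0074  0.0649  0.2413] w -0.00016751755757245536 t 12.8833
leg: dist mm 20.18960486653822 turn deg 0.4774992089137827
   [2.01, 0.21, -0.0] [0.09, 0.28, 0.37]
```

```bash
python3 -m pendant '{"gripper":[0,0,0,0,0],"slide":[[0.5,0.1,0],[0.5,0.1,0],[0.4,0,0],[0.4,0,0],[0.2,0,0]],"rot":[[0,0,0.4],[0,0,0],[0,0,0],[0,0,0],[0,0,0]]}'
python3 -m pendant '{"gripper":[0,0,0,0,0],"slide":[[0.2,0,0],[0.2,0,0],[0.1,0,0],[0,0,0],[0,0,0]],"rot":[[0,0,0],[0,0,0],[0,0,0],[0,0,0],[0,0,0]]}'
python3 -c "from h import *; info()"
```

```text
time_s: 13.3
tool_pos: [0.6061, -0.1606, 0.0407]
orientation: [1.206, 1.201, -1.207]
wrist_force: [0.5, 0.1, 0.7]
gripper_width: 0.0002
time_s: 13.72
tool_pos: [0.6054, -0.1603, 0.0338]
orientation: [1.205, 1.203, -1.208]
wrist_force: [0.3, 1.0, 0.2]
gripper_width: 0.0
yaw 0.10 lean 0.21 [ 0.6054 -0.1603  0.0338] F [0.2926 1.0027 0.2402] w 1.3569819365099725e-05 t 13.7167
```

```bash
python3 -m pendant '{"gripper":[0,0,0,0,0],"slide":[[0.1,0,0],[0.1,0,0],[0.1,0,0],[0.1,0,0],[0.1,0,0]],"rot":[[0,0,0],[0,0,0],[0,0,0],[0,0,0],[0,0,0]]}'
python3 -m pendant '{"gripper":[0,0,0,0,0],"slide":[[0.1,0,0],[0.1,0,0],[0.1,0,0],[0,0,0],[0,0,0]],"rot":[[0,0,0],[0,0,0],[0,0,0],[0,0,0],[0,0,0]]}'
python3 -c "from h import *; info()"
```

```text
time_s: 14.13
tool_pos: [0.606, -0.1606, 0.0293]
orientation: [1.206, 1.202, -1.207]
wrist_force: [0.7, -0.1, 0.3]
gripper_width: -0.0002
time_s: 14.55
tool_pos: [0.6059, -0.1606, 0.0257]
orientation: [1.206, 1.202, -1.207]
wrist_force: [0.1, -0.2, 0.2]
gripper_width: 0.0002
yaw 0.11 lean 0.27 [ 0.6059 -0.1606  0.0257] F [ 0.1394 -0.1599  0.1714] w 0.0001604949290969417 t 14.55
```

```bash
for i in 1; do python3 -m pendant '{"gripper":[0,0,0,0,0],"slide":[[0.1,0,0],[0.1,0,0],[0.1,0,0],[0.1,0,0],[0,0,0]],"rot":[[0,0,0],[0,0,0],[0,0,0],[0,0,0],[0,0,0]]}'; done
python3 -c "from h import *; info()"
```

```text
time_s: 14.97
tool_pos: [0.6062, -0.1607, 0.0216]
orientation: [1.206, 1.201, -1.207]
wrist_force: [-0.8, -0.9, 2.3]
gripper_width: 0.0
yaw 0.11 lean 0.31 [ 0.6062 -0.1607  0.0216] F [-0.8368 -0.8593  2.2852] w 4.8446122633596776e-05 t 14.9667
```

```bash
python3 -m pendant '{"gripper":[0,0,0,0,0],"slide":[[0.1,0,0],[0.1,0,0],[0.1,0,0],[0,0,0],[0,0,0]],"rot":[[0,0,0],[0,0,0],[0,0,0],[0,0,0],[0,0,0]]}'
python3 -c "from h import *; info()"
```

```text
time_s: 15.38
tool_pos: [0.6063, -0.1607, 0.0194]
orientation: [1.206, 1.201, -1.207]
wrist_force: [-1.4, 0.9, 3.2]
gripper_width: 0.0
yaw 0.11 lean 0.31 [ 0.6063 -0.1607  0.0194] F [-1.4094  0.9434  3.224 ] w 3.374506434659799e-05 t 15.3833
```

```bash
python3 -m pendant '{"gripper":[0,0,0,0,0],"slide":[[0.1,0,0],[0.1,0,0],[0,0,0],[0,0,0],[0,0,0]],"rot":[[0,0,0],[0,0,0],[0,0,0],[0,0,0],[0,0,0]]}'
python3 -c "from h import *; info()"
```

```text
time_s: 15.8
tool_pos: [0.6063, -0.1607, 0.0178]
orientation: [1.206, 1.201, -1.207]
wrist_force: [-1.6, 0.6, 5.5]
gripper_width: -0.0001
yaw 0.11 lean 0.31 [ 0.6063 -0.1607  0.0178] F [-1.5765  0.5772  5.4972] w -8.357905568701322e-05 t 15.8
```

```bash
python3 -m pendant '{"gripper":[0,0,0,0,0],"slide":[[0.1,0,0],[0.1,0,0],[0,0,0],[0,0,0],[0,0,0]],"rot":[[0,0,0],[0,0,0],[0,0,0],[0,0,0],[0,0,0]]}'
python3 -c "from h import *; info()"
```

```text
time_s: 16.22
tool_pos: [0.6064, -0.1608, 0.016]
orientation: [1.206, 1.201, -1.207]
wrist_force: [-3.2, 0.9, 5.8]
gripper_width: 0.0002
yaw 0.11 lean 0.31 [ 0.6064 -0.1608  0.016 ] F [-3.2312  0.902   5.7826] w 0.0002353458619275473 t 16.2167
```

```bash
python3 -m pendant '{"gripper":[0,0,0,0,0],"slide":[[0.1,0,0],[0.1,0,0],[0,0,0],[0,0,0],[0,0,0]],"rot":[[0,0,0],[0,0,0],[0,0,0],[0,0,0],[0,0,0]]}'
python3 -c "from h import *; info()"
```

```text
time_s: 16.63
tool_pos: [0.6065, -0.1607, 0.0147]
orientation: [1.206, 1.201, -1.207]
wrist_force: [-4.1, 1.2, 6.2]
gripper_width: -0.0004
yaw 0.11 lean 0.31 [ 0.6065 -0.1607  0.0147] F [-4.1228  1.2006  6.2312] w -0.0004066097144914563 t 16.6333
```

```bash
python3 -m pendant '{"gripper":[0,0,0,0,0],"slide":[[0.1,0,0],[0,0,0],[0,0,0],[0,0,0],[0,0,0]],"rot":[[0,0,0],[0,0,0],[0,0,0],[0,0,0],[0,0,0]]}'
python3 - <<'E'
from h import *
p,R=info()
w,s=[np.ascontiguousarray(optics.camera(n)[:,:,::-1]) for n in ("wrist","scene")]
cv2.imwrite("pics/c8.png",np.hstack([crop(w,180,150,200,150,2),crop(s,160,190,100,75,4)]))
E
```

```text
time_s: 17.05
tool_pos: [0.6065, -0.1608, 0.0146]
orientation: [1.205, 1.201, -1.207]
wrist_force: [-3.5, 0.2, 7.3]
gripper_width: -0.0001
yaw 0.12 lean 0.31 [ 0.6065 -0.1608  0.0146] F [-3.5077  0.2023  7.3387] w -9.81888671094872e-05 t 17.05
```

View pics/c8.png

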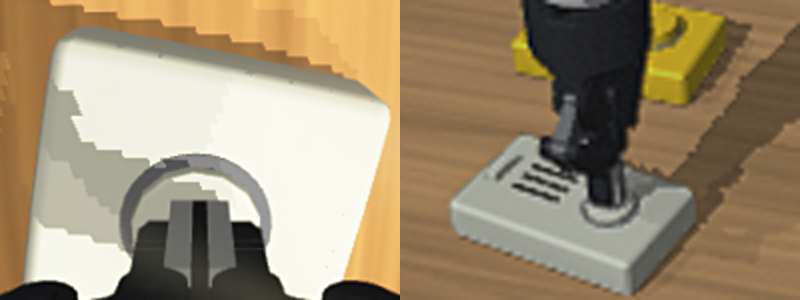

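The button is visibly sunk with the fingertips centred on it, at about (608,205) in the scene crop. I'll press slightly further so it sits on its stop.

```bash
python3 -m pendant '{"gripper":[0,0,0,0,0],"slide":[[0.1,0,0],[0.1,0,0],[0.1,0,0],[0.1,0,0],[0.1,0,0]],"rot":[[0,0,0],[0,0,0],[0,0,0],[0,0,0],[0,0,0]]}'
python3 -c "from h import *; info()"
```

```text
time_s: 17.57
tool_pos: [0.6066, -0.1608, 0.0136]
orientation: [1.205, 1.202, -1.207]
wrist_force: [-7.1, 1.9, 13.3]
gripper_width: -0.0
yaw 0.13 lean 0.28 [ 0.6066 -0.1608  0.0136] F [-7.076   1.9042 13.2715] w -4.863478528715469e-05 t 17.5667
```

At about 13 N, above the spring's 7.2 N maximum, the button is on its stop. I'll hold it there for more than 2 s.

```bash
for i in 1 2 3; do python3 -m pendant '{"gripper":[0,0,0,0,0],"slide":[[0.03,0,0],[0.03,0,0],[0.03,0,0],[0.03,0,0],[0.03,0,0]],"rot":[[0,0,0],[0,0,0],[0,0,0],[0,0,0],[0,0,0]]}' | grep -E "pos|force"; done
```

```text
tool_pos: [0.6065, -0.1608, 0.0138]
wrist_force: [-2.9, 0.5, 6.3]
tool_pos: [0.6065, -0.1608, 0.0136]
wrist_force: [-3.9, 1.4, 7.8]
tool_pos: [0.6065, -0.1608, 0.0136]
wrist_force: [-4.1, 1.7, 6.1]
```

```bash
for i in 1 2 3 4 5 6; do python3 -m pendant '{"gripper":[0,0,0,0,0],"slide":[[0.08,0,0],[0.08,0,0],[0.08,0,0],[0.08,0,0],[0.08,0,0]],"rot":[[0,0,0],[0,0,0],[0,0,0],[0,0,0],[0,0,0]]}' | grep -E "pos|force"; done
python3 - <<'E'
from h import *
p,R=info()
w,s,t=[np.ascontiguousarray(optics.camera(n)[:,:,::-1]) for n in ("wrist","scene","top")]
s0=cv2.imread("pics/s6.png"); t0=cv2.imread("pics/t6.png")
print("monitor change since release: scene",cv2.absdiff(s,s0)[205:280,300:400].mean(),"top",cv2.absdiff(t,t0)[170:225,185:255].mean())
cv2.imwrite("pics/c9.png",np.vstack([np.hstack([crop(s,300,205,100,75,4),crop(s,160,190,100,75,4)]),np.hstack([cv2.resize(t,(400,300)),cv2.resize(w,(400,300))])]))
info()
E
```

```text
tool_pos: [0.6066, -0.1608, 0.0136]
wrist_force: [-5.8, 0.7, 11.5]
tool_pos: [0.6065, -0.1608, 0.0135]
wrist_force: [-6.9, 2.4, 10.8]
tool_pos: [0.6065, -0.1608, 0.0135]
wrist_force: [-6.7, 2.5, 12.2]
tool_pos: [0.6065, -0.1608, 0.0135]
wrist_force: [-5.9, 2.2, 11.3]
tool_pos: [0.6066, -0.1608, 0.0136]
wrist_force: [-6.3, 0.6, 11.3]
tool_pos: [0.6065, -0.1608, 0.0136]
wrist_force: [-6.7, 2.6, 12.0]
yaw 0.21 lean 0.06 [ 0.6065 -0.1608  0.0136] F [-6.7411  2.632  12.0208] w -0.0003150819605830929 t 21.3167
monitor change since release: scene 2.720711111111111 top 3.165194805194805
yaw 0.21 lean 0.06 [ 0.6065 -0.1608  0.0135] F [-6.9785  1.429  10.7798] w -0.00027996490151048107 t 21.4667
```

View pics/c9.png

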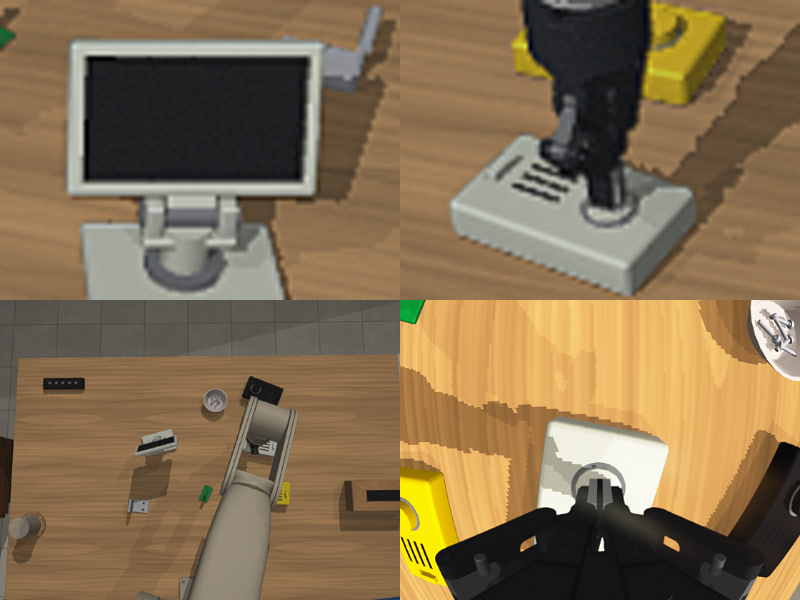

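The monitor and bystanders are unchanged, and the button is held on its stop at a steady 11–12 N. I'm handing in.

```bash
python3 -c "
from station import robot
print(robot.finish_job())"
```

```text
the job is handed in; nothing more can be done
None
```

The monitor is set and released, and I handed the job in with the talk button held down; no verdict was reported.

- **Monitor:** I pinched the screen's top edge, turned it about 23°, leaned it back and let go. From two camera views afterwards, the screen is at yaw 14.0°, the foot at about 14.5°, and the lean is 24.6°. The foot's yaw came out between 14.2° and 16.7° depending on the view, which is still inside the 6° tolerance. The later pictures showed the monitor unchanged.
- **Talk button:** I pressed it with the fingers shut until the force rose above the spring's 7.2 N, so it should be on its stop. I held it for about 4 s. In the readings, the vertical force peaked at 13 N and held at 11–12 N, with about 7 N sideways from friction.
- **Other things:** In the last pictures the dish, bracket and hook look unmoved. The oblong button lies well clear of the fingers.
- **What disagreed:**
  - The fingertips sat about 15 mm behind the reported TCP, not 19 mm ahead as stated. The first pinch closed on air just above the screen, and the second, about 2 cm lower, held.
  - Button contact came at a correspondingly lower reported height, so I went by force there.

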